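# Check the lid seals of three pottery jars

## Robot

A 6-joint arm with a two-finger parallel gripper is mounted at the origin on the work surface. World frame = base frame: x ahead of the robot, y to its left, z up, the work surface at z = 0. Lengths are in m, angles in rad, forces in N, time in s.
With the tool pointing down it reaches from about 0.425 to 0.95 m from the base axis. Payload 3.5 kg.
Tool frame: the origin (TCP) lies at the very end of the fingers, on their centre line; the grasp point (between the pads) lies 19 mm behind it; z points along the fingers, y is the line along which they close (so a half turn about z gives the same grasp; the last joint's range is limited). The gripper opens to 85 mm and grips with 20 to 120 N. Pads are 22 mm wide; open, the fingers measure 114 mm over their backs; the gripper's body (76 mm by 85 mm) begins 54 mm behind the grasp point. The pads swing forward as they close: fully open they stand 13 mm farther back than shut.
Start: joints at [-1.321, 0.286, 1.577, -0, 1.279, -0.15], TCP at [0.263, -0.622, 0.231] pointing down, gripper open.
Joint ranges: [-2.77, 2.77], [-0.9, 2.22], [0.21, 2.48], [-1.53, 4.67], [0.24, 2.81], [-2.84, 2.84]. Speed limits (rad/s): [2.79, 2.79, 3.14, 3.14, 3.14, 3.14].

## Interface

Orientations are given as a unit quaternion [w, x, y, z].
In Python, from station import r gives the robot as it stands.
- The arm moves only by the tool servo_tool, never from a script. Its argument "plan" is a list of rows, each a list of 5 numbers: the opening, from 0 (shut) to 1 (fully open), then the shift along the tool's x, y, z in m, then the turn about the tool's z in degrees. A call has 1 to 8 rows; each row is the pose to reach, as a shift and turn from the pose commanded when the call began, along the tool's axes at that moment; what a row does not reach only later rows make up. A row lasts 1/12 s, in which the tool goes at most 41.7 mm and 7.16 degrees, less where a joint would pass 70% of its speed; a pose out of reach is approached as far as the arm can. A call with a gripper value outside its range is refused whole. The fingers move at their own pace and stop on an object; the grip force is fixed at half the most. Time passes only in rows, so rows that repeat a pose let the fingers close. It gives the time, the measured TCP pose, the force, the opening and the grip force at its end, in the units of the state.
- r.observe(): the state, without advancing time (a new reading comes with each control period).
- r.read_camera(name): name is "scene" or "top"; returns (picture, depth): 384x512x3 uint8, red, green, blue; 384x512 float32, m along the optical axis (not along the pixel's ray), 0 where there is no reading.
- r.calibration(name): a dict with "intrinsics" (3x3 intrinsics, pixels), "rvec" (rotation vector, rad) and "tvec" (3), from world to camera coordinates, as OpenCV has them. Camera axes: x right, y down, z forward; pixel columns grow to the right and rows downward; lengths in m; the calibration is good to about 2 mm. A picture is of the moment at which its call begins. calibration takes no time and is no camera call.
- r.close_job(): hands the job in; it is judged then, once.
The state is a dict: "time_s": time; "qpos": joint angles; "joint_velocities": joint speeds; "joint_efforts": joint torques, N m; "tool_pos": TCP position; "tcp_rot": TCP orientation; "wrist_force": force on the tool from outside, world axes, zero at the start; "ft_torque": the same for the moment, N m; "grip_width": opening from 0.0 (shut) to 1.0 (fully open); "finger_force": force on a finger pad.
Only numpy, scipy, OpenCV 4.12 (cv2) and the standard library are available. Lean on these libraries where they do the work, as an engineer would, in place of code of your own. Each camera call takes 0.05 s, during which the arm holds its last target. There are 200 camera calls.

## Task

Check the lid seals of the three lidded jars, from the shortest jar to the tallest: with the fingertips lightly press the knob on top of each lid until the lid dips a millimetre or two on its rubber seal, and let it spring back before going on to the next jar. Only touch: do not lift, tip or push away any jar, and leave everything else on the table where it is.

Things in the scene. Friction and masses are not known exactly. Their poses are not given: they have to be found in the camera images.
- belly: The shortest lidded jar: squat round-bellied, pale unglazed pottery, about 0.9 kg, loose on the table. 114 mm wide at its widest, 115 mm from the table to the top of its knob. Origin at the centre of its underside, z up along its axis.
- belly_knob: The knob in the middle of the lid of the shortest jar: mushroom knob, 32 mm wide at its widest, flat top 26 mm wide, 25 mm high. Origin on the jar's axis at the top of the knob (115 mm above the table when the lid is up), z up. Fixed to the lid.
- belly_lid (a joint): How far the lid of the shortest jar has sunk into its dark rubber seal, in m: 0 = up (at rest), 0.006 = seal squeezed flat, a hard stop. It springs back by itself; it starts to sink at about 1 N, sinks 1 mm for each further 1.5 N, and reaches the stop at about 10 N.
- ribbed: The middle-height lidded jar: straight-sided ribbed, pale unglazed pottery, about 0.9 kg, loose on the table. 96 mm wide at its widest, 145 mm from the table to the top of its knob. Origin at the centre of its underside, z up along its axis.
- ribbed_knob: The knob in the middle of the lid of the middle-height jar: flat disc knob, 38 mm wide, 20 mm high. Origin on the jar's axis at the top of the knob (145 mm above the table when the lid is up), z up. Fixed to the lid.
- ribbed_lid (a joint): How far the lid of the middle-height jar has sunk into its dark rubber seal, in m: 0 = up (at rest), 0.006 = seal squeezed flat, a hard stop. It springs back by itself; it starts to sink at about 1 N, sinks 1 mm for each further 1.5 N, and reaches the stop at about 10 N.
- tall: The tallest lidded jar: slim shouldered, pale unglazed pottery, about 0.9 kg, loose on the table. 98 mm wide at its widest, 175 mm from the table to the top of its knob. Origin at the centre of its underside, z up along its axis.
- tall_knob: The knob in the middle of the lid of the tallest jar: stem knob, 26 mm wide at its flat top, 25 mm high. Origin on the jar's axis at the top of the knob (175 mm above the table when the lid is up), z up. Fixed to the lid.
- tall_lid (a joint): How far the lid of the tallest jar has sunk into its dark rubber seal, in m: 0 = up (at rest), 0.006 = seal squeezed flat, a hard stop. It springs back by itself; it starts to sink at about 1 N, sinks 1 mm for each further 1.5 N, and reaches the stop at about 10 N.
- mug_a: Open mug without a lid, 80 mm wide, 85 mm high, handle on its y side; origin at the centre of its underside. Bystander, leave where it is.
- mug_b: A second mug of the same kind. Bystander, leave where it is.
- bowl: Open bowl, 120 mm wide, 55 mm high; origin at the centre of its underside. Bystander, leave where it is.
- vase: Open vase without a lid, 88 mm wide, 125 mm high; origin at the centre of its underside. Bystander, leave where it is.
- tub: White plastic glaze tub with a screw cap, 84 mm wide, 95 mm high; origin at the centre of its underside. Bystander, leave where it is.
- brush: Brush lying on the table, 220 mm long along its x, origin near its middle. Bystander, leave where it is.
- rib: Flat wooden disc (a potter's rib), 70 mm wide, 6 mm thick, lying on the table; origin at the centre of its underside. Bystander, leave where it is.
Not all that is in view belongs to the job. What is shaped like the ribbed but yellow is not meant.

How it is judged:
By the outcome, as a careful person would: the job done as asked, in the order asked, and still so for the second after the job is handed in, with the robot touching nothing.
It also fails if it takes over 48 s, if anything falls off the work surface, if the arm or the gripper's body presses on something with over 40 N, if the wrist force passes 120 N, or if a joint passes its speed limit or range.

## Working session

There is one attempt and no reset: what is moved stays moved. The work goes in short steps, Python scripts to look and compute and a tool call to move; the robot and the scene stay as the last step left them, time stands still between calls to the robot, and variables do not carry over. Pictures are saved under pics/ and viewed, at most 10 in all, crops included, and the job is handed in when it is done.

Besides the shell and the picture viewer there is one more tool, called after "Request:" as name(argument=value, ...) on one line, values as JSON. servo_tool: Moves the arm, as the interface text tells. Its arguments: {"type":"object","properties":{"plan":{"type":"array"}},"required":["plan"]}

```bash
mkdir -p pics; cat > h.py <<'E'
import numpy as np,cv2
from station import r
def cal(n):
    c=r.calibration(n);return np.array(c["intrinsics"]),cv2.Rodrigues(np.array(c["rvec"],float))[0],np.array(c["tvec"],float).ravel()
def world(n,d):
    K,R,t=cal(n);v,u=np.mgrid[:384,:512]
    p=np.stack([(u-K[0,2])/K[0,0]*d,(v-K[1,2])/K[1,1]*d,d],-1)
    return (p-t)@R
E
python3 - <<'E'
from h import *
for n in("scene","top"):
    p,d=r.read_camera(n);cv2.imwrite(f"pics/{n}0.png",p[:,:,::-1]);np.savez(f"{n}0.npz",p=p,d=d)
    K,R,t=cal(n);print(n,-R.T@t,K[0,0])
s=r.observe();print(s)
E
```

```text
scene [1.13902276 0.32476214 0.9835654 ] 375.0356110557369
top [0.41765636 0.02576818 1.15418339] 367.2278902193447
{'time_s': 0.1, 'qpos': array([-1.32098266e+00,  2.87099719e-01,  1.57799738e+00, -1.43567698e-05,
        1.27857928e+00, -1.49982482e-01]), 'joint_velocities': array([ 0.0004387 , -0.00153403, -0.0031804 , -0.00106601, -0.00063488,
        0.00095571]), 'joint_efforts': array([ 4.77474296e-04, -4.07295656e+01, -2.93698990e+01, -1.63217442e-04,
        3.43168584e-03,  4.62734451e-08]), 'tool_pos': array([ 0.26262198, -0.62119211,  0.23008838]), 'tcp_rot': array([-1.04022011e-03,  9.80085878e-01,  1.98571361e-01, -5.88468559e-05]), 'wrist_force': array([-0.15318189,  0.12078323,  0.5040116 ]), 'ft_torque': array([ 0.08093505, -0.03223741, -0.02889059]), 'finger_force': 0.0, 'grip_width': 1.001735709216858}
```

View pics/scene0.png

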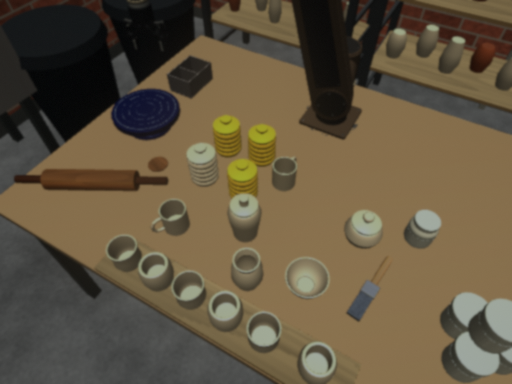

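View pics/top0.png

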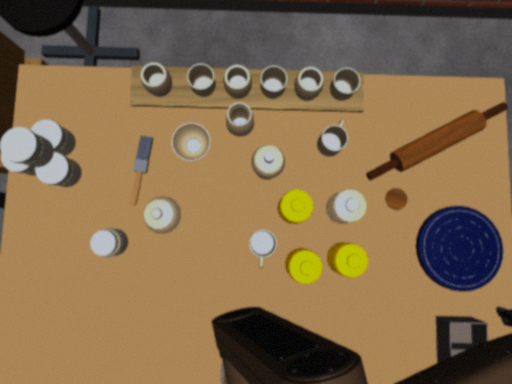

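The scene view shows the belly jar at (364,228), the tall jar at (245,215) and the white ribbed jar at (202,163). In the top view they are at (160,214), (268,160) and (349,206). The yellow look-alikes stand near the ribbed jar.

```bash
python3 - <<'E'
from h import *
px={"scene":dict(belly=(364,222),ribbed=(202,155),tall=(245,205)),"top":dict(belly=(158,214),ribbed=(349,206),tall=(268,160))}
H=dict(belly=.115,ribbed=.145,tall=.175)
for n in px:
    f=np.load(n+"0.npz");W=world(n,f["d"])
    for k,(u,v) in px[n].items():
        w=W[v-25:v+25,u-25:u+25].reshape(-1,3)
        m=abs(w[:,2]-H[k])<.006;q=w[m];c=np.median(q,0);q=q[np.hypot(*(q-c)[:,:2].T)<.03]
        print(n,k,len(q),q.mean(0).round(4),"mid",((q.max(0)+q.min(0))/2).round(4),np.ptp(q,0).round(3),"maxz",w[:,2].max())
f=np.load("top0.npz")
cv2.imwrite("pics/c.png",np.hstack([cv2.resize(f["p"][v-30:v+30,u-30:u+30,::-1],(260,260),interpolation=0) for u,v in px["top"].values()]))
s=r.observe();print(cv2.Rodrigues(np.zeros(3))[0][0,0]);w,x,y,z=s["tcp_rot"]
from scipy.spatial.transform import Rotation as Ro
print(Ro.from_quat([x,y,z,w]).as_matrix().round(3))
E
```

```text
scene belly 80 [0.4694 0.2969 0.1138] mid [0.468  0.2972 0.1139] [0.031 0.029 0.009] maxz 0.9835653959411775
scene ribbed 92 [ 0.5047 -0.251   0.1445] mid [ 0.5035 -0.2514  0.1438] [0.036 0.036 0.008] maxz 0.9835653959411775
scene tall 60 [ 0.6264 -0.0166  0.1743] mid [ 0.6253 -0.017   0.1736] [0.025 0.023 0.007] maxz 0.9835653959411775
top belly 89 [0.4678 0.2973 0.1138] mid [0.4686 0.2975 0.1144] [0.029 0.027 0.01 ] maxz 1.154183388235015
top ribbed 143 [ 0.5026 -0.2501  0.1445] mid [ 0.5025 -0.2503  0.1442] [0.034 0.035 0.009] maxz 1.154183388235015
top tall 65 [ 0.6253 -0.0163  0.1744] mid [ 0.6255 -0.0165  0.1746] [0.023 0.022 0.009] maxz 1.154183388235015
1.0
[[ 0.921  0.389 -0.001]
 [ 0.389 -0.921  0.002]
 [ 0.    -0.002 -1.   ]]
```

View pics/c.png

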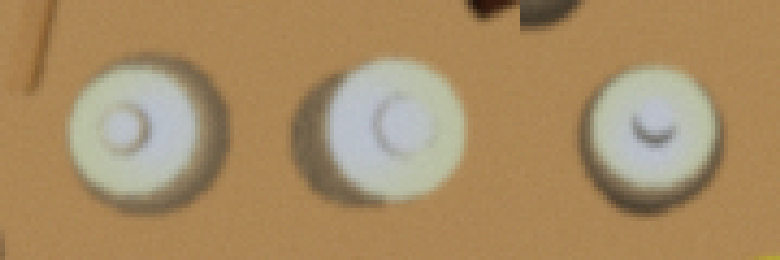

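Both views agree to about 1 mm, so I'm taking the knobs at belly (0.4686, 0.2973), ribbed (0.503, -0.2507) and tall (0.6255, -0.0167). I'll start moving with the fingers shut.

Request:
servo_tool(plan=[[0,0.02,-0.015,-0.01,0],[0,0.05,-0.038,-0.02,0],[0,0.08,-0.062,-0.03,0],[0,0.11,-0.085,-0.03,0],[0,0.14,-0.108,-0.03,0],[0,0.17,-0.131,-0.03,0],[0,0.2,-0.154,-0.03,0],[0,0.23,-0.178,-0.03,0]])

```text
time_s: 0.77
tool_pos: [0.4057, -0.3664, 0.2608]
tcp_rot: [-0.0, 0.98, 0.198, -0.0]
wrist_force: [-0.0, -0.8, -0.4]
grip_width: -0.0
finger_force: 0.0
```

Request:
servo_tool(plan=[[0,0.024,-0.026,0,0],[0,0.048,-0.052,0,0],[0,0.072,-0.078,0,0],[0,0.096,-0.104,0,0],[0,0.12,-0.13,0,0],[0,0.144,-0.156,0,0],[0,0.168,-0.182,0,0],[0,0.192,-0.209,0,0]])

```text
time_s: 1.43
tool_pos: [0.5008, -0.0992, 0.2609]
tcp_rot: [-0.0, 0.98, 0.198, -0.0]
wrist_force: [0.7, -0.4, 0.7]
grip_width: -0.001
finger_force: 0.0
```

Request:
servo_tool(plan=[[0,0.011,-0.033,0,0],[0,0.022,-0.066,0,0],[0,0.033,-0.099,0,0],[0,0.044,-0.132,0,0],[0,0.055,-0.165,0,0],[0,0.066,-0.198,0,0],[0,0.077,-0.231,0,0],[0,0.087,-0.264,0,0]])

```text
time_s: 2.1
tool_pos: [0.4775, 0.1777, 0.2609]
tcp_rot: [-0.0, 0.98, 0.199, -0.0]
wrist_force: [0.8, -0.6, 0.8]
grip_width: -0.002
finger_force: 0.0
```

Request:
servo_tool(plan=[[0,0.01,-0.03,0,0],[0,0.02,-0.06,0,0],[0,0.03,-0.09,0,0],[0,0.038,-0.114,0.01,0],[0,0.038,-0.114,0.04,0],[0,0.038,-0.114,0.075,0],[0,0.038,-0.114,0.105,0],[0,0.038,-0.114,0.12,0]])

```text
time_s: 2.77
tool_pos: [0.4658, 0.295, 0.1362]
tcp_rot: [0.001, 0.98, 0.199, -0.004]
wrist_force: [-0.6, -1.2, -0.4]
grip_width: -0.004
finger_force: 0.0
```

Request:
servo_tool(plan=[[0,0,0,0,0],[0,0,0,0,0],[0,0,0,0,0]])

```text
time_s: 3.02
tool_pos: [0.4698, 0.2962, 0.1428]
tcp_rot: [-0.0, 0.98, 0.199, 0.001]
wrist_force: [0.3, 0.1, 0.7]
grip_width: 0.003
finger_force: 0.0
```

```bash
python3 - <<'E'
from h import *
p,d=r.read_camera("scene");cv2.imwrite("pics/b1.png",cv2.resize(p[150:270,290:430,::-1],(560,480),interpolation=2))
s=r.observe();print(s["time_s"],s["tool_pos"],s["wrist_force"])
E
```

```text
3.0667 [0.47014292 0.29627417 0.1434015 ] [-0.11429904  0.19387363 -1.05546984]
```

View pics/b1.png

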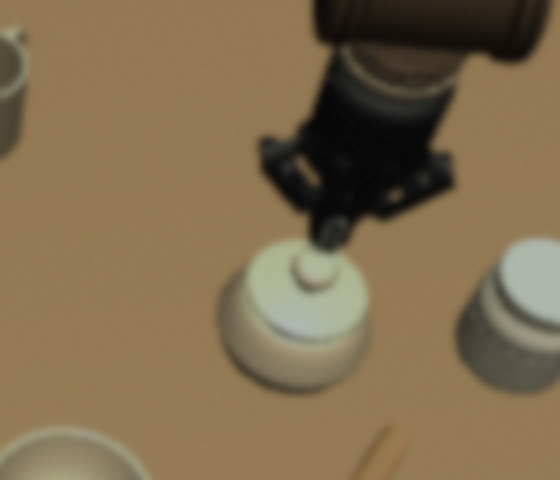

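The fingertips sit at about (330,248) in the crop, right over the knob at (317,268), which fits a 28 mm gap above it. I'll go down slowly from here.

Request:
servo_tool(plan=[[0,0,0,0.004,0],[0,0,0,0.009,0],[0,0,0,0.014,0],[0,0,0,0.018,0],[0,0,0,0.02,0],[0,0,0,0.02,0],[0,0,0,0.02,0],[0,0,0,0.02,0]])

```text
time_s: 3.73
tool_pos: [0.469, 0.2959, 0.1215]
tcp_rot: [-0.0, 0.98, 0.199, 0.0]
wrist_force: [0.1, 0.6, -0.3]
grip_width: -0.0
finger_force: 0.0
```

Request:
servo_tool(plan=[[0,0,0,0.002,0],[0,0,0,0.004,0],[0,0,0,0.005,0],[0,0,0,0.006,0],[0,0,0,0.007,0],[0,0,0,0.007,0],[0,0,0,0.007,0],[0,0,0,0.007,0]])

```text
time_s: 4.4
tool_pos: [0.4688, 0.2958, 0.1145]
tcp_rot: [0.0, 0.98, 0.199, -0.0]
wrist_force: [-1.2, 0.1, 1.6]
grip_width: 0.001
finger_force: 0.9
```

Request:
servo_tool(plan=[[0,0,0,0.0005,0],[0,0,0,0.001,0],[0,0,0,0.001,0],[0,0,0,0.001,0],[0,0,0,0.001,0],[0,0,0,0.001,0]])

```text
time_s: 4.9
tool_pos: [0.4689, 0.2958, 0.1135]
tcp_rot: [-0.0, 0.98, 0.199, -0.0]
wrist_force: [-2.2, -1.7, 3.5]
grip_width: 0.003
finger_force: 1.8
```

Fz is 3.5 N at z = 0.1135, so the lid has dipped about 1.5 mm. Releasing now.

Request:
servo_tool(plan=[[0,0,0,-0.001,0],[0,0,0,-0.003,0],[0,0,0,-0.008,0],[0,0,0,-0.02,0],[0,0,0,-0.045,0],[0,0,0,-0.075,0],[0,0,0,-0.105,0],[0,0,0,-0.125,0]])

```text
time_s: 5.57
tool_pos: [0.47, 0.2963, 0.2427]
tcp_rot: [-0.001, 0.98, 0.199, 0.003]
wrist_force: [1.2, 0.5, 0.9]
grip_width: -0.001
finger_force: 0.0
```

Request:
servo_tool(plan=[[0,-0.007,0.02,-0.01,0],[0,-0.018,0.051,-0.02,0],[0,-0.03,0.085,-0.02,0],[0,-0.042,0.119,-0.02,0],[0,-0.054,0.153,-0.02,0],[0,-0.066,0.187,-0.02,0],[0,-0.078,0.221,-0.02,0],[0,-0.09,0.255,-0.02,0]])

```text
time_s: 6.23
tool_pos: [0.4852, 0.0242, 0.2595]
tcp_rot: [0.0, 0.98, 0.199, 0.001]
wrist_force: [0.7, 0.5, 1.2]
grip_width: -0.001
finger_force: 0.0
```

Request:
servo_tool(plan=[[0,-0.012,0.034,0,0],[0,-0.024,0.068,0,0],[0,-0.036,0.102,0,0],[0,-0.048,0.136,0,0],[0,-0.06,0.17,0,0],[0,-0.072,0.204,0,0],[0,-0.083,0.235,0,0],[0,-0.091,0.26,0,0]])

```text
time_s: 6.9
tool_pos: [0.5025, -0.2517, 0.2594]
tcp_rot: [0.001, 0.98, 0.198, 0.001]
wrist_force: [0.3, 0.6, 0.1]
grip_width: 0.001
finger_force: 0.0
```

Request:
servo_tool(plan=[[0,0,0.0015,0.01,0],[0,0,0.0015,0.03,0],[0,0,0.0015,0.055,0],[0,0,0.0015,0.075,0],[0,0,0.0015,0.088,0],[0,0,0.0015,0.088,0],[0,0,0.0015,0.088,0],[0,0,0.0015,0.088,0]])

```text
time_s: 7.57
tool_pos: [0.5041, -0.2507, 0.172]
tcp_rot: [0.001, 0.98, 0.199, 0.001]
wrist_force: [0.7, -0.6, 1.1]
grip_width: 0.001
finger_force: 0.0
```

Request:
servo_tool(plan=[[0,0,0,0.004,0],[0,0,0,0.009,0],[0,0,0,0.014,0],[0,0,0,0.018,0],[0,0,0,0.0195,0],[0,0,0,0.0195,0],[0,0,0,0.0195,0],[0,0,0,0.0195,0]])

```text
time_s: 8.23
tool_pos: [0.5033, -0.2505, 0.151]
tcp_rot: [0.0, 0.98, 0.199, 0.0]
wrist_force: [-0.5, -0.0, 0.8]
grip_width: 0.001
finger_force: 0.0
```

```bash
python3 - <<'E'
from h import *
p,d=r.read_camera("scene");cv2.imwrite("pics/r1.png",cv2.resize(p[90:240,130:390,::-1],(780,450),interpolation=2))
s=r.observe();print(s["time_s"],s["tool_pos"],s["wrist_force"])
E
```

```text
8.2833 [ 0.50331604 -0.25051962  0.15109809] [ 0.36509648  0.34600525 -0.57811443]
```

View pics/r1.png

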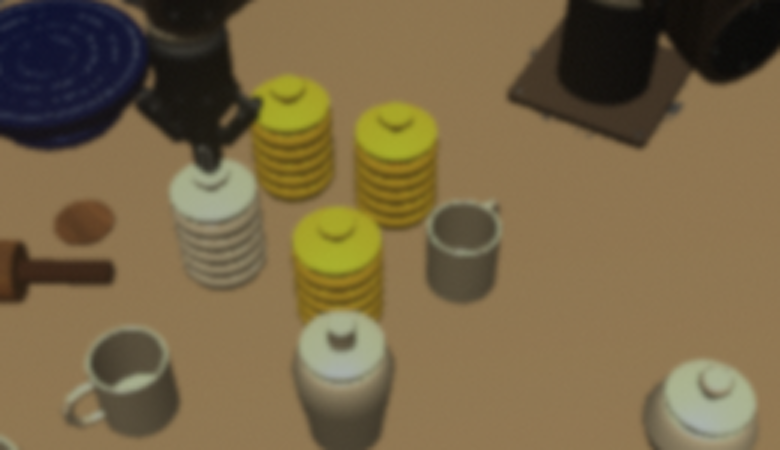

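The fingertips, at (207,160) in the crop, are just above the ribbed knob at (212,178). The belly jar is undisturbed at (710,400). Pressing now.

Request:
servo_tool(plan=[[0,0,0,0.002,0],[0,0,0,0.004,0],[0,0,0,0.005,0],[0,0,0,0.006,0],[0,0,0,0.0065,0],[0,0,0,0.0065,0],[0,0,0,0.0065,0],[0,0,0,0.0065,0]])

```text
time_s: 8.95
tool_pos: [0.5031, -0.2503, 0.1445]
tcp_rot: [-0.0, 0.98, 0.199, -0.0]
wrist_force: [-2.4, 0.5, 2.7]
grip_width: 0.001
finger_force: 1.0
```

Request:
servo_tool(plan=[[0,0,0,0.0005,0],[0,0,0,0.001,0],[0,0,0,0.001,0],[0,0,0,0.001,0],[0,0,0,0.001,0],[0,0,0,0.001,0]])

```text
time_s: 9.45
tool_pos: [0.5032, -0.2504, 0.1435]
tcp_rot: [-0.0, 0.98, 0.199, -0.0]
wrist_force: [-1.5, 1.1, 3.4]
grip_width: -0.002
finger_force: 1.8
```

Request:
servo_tool(plan=[[0,0,0,-0.001,0],[0,0,0,-0.003,0],[0,0,0,-0.008,0],[0,0,0,-0.02,0],[0,0,0,-0.045,0],[0,0,0,-0.075,0],[0,0,0,-0.1,0],[0,0,0,-0.12,0]])

```text
time_s: 10.12
tool_pos: [0.5039, -0.2509, 0.267]
tcp_rot: [0.002, 0.98, 0.199, 0.002]
wrist_force: [-0.1, -0.6, -0.0]
grip_width: -0.004
finger_force: 0.0
```

Request:
servo_tool(plan=[[0,0.017,-0.014,0,0],[0,0.045,-0.037,0,0],[0,0.073,-0.06,0,0],[0,0.101,-0.083,0,0],[0,0.129,-0.106,0,0],[0,0.157,-0.129,0,0],[0,0.185,-0.152,0,0],[0,0.2035,-0.1676,0,0]])

```text
time_s: 10.78
tool_pos: [0.6266, -0.0139, 0.2644]
tcp_rot: [-0.0, 0.98, 0.199, 0.001]
wrist_force: [0.8, -0.8, 1.2]
grip_width: -0.003
finger_force: 0.0
```

Request:
servo_tool(plan=[[0,0,0,0.01,0],[0,0,0,0.025,0],[0,0,0,0.04,0],[0,0,0,0.055,0],[0,0,0,0.06,0],[0,0,0,0.06,0],[0,0,0,0.06,0],[0,0,0,0.06,0]])

```text
time_s: 11.45
tool_pos: [0.626, -0.0173, 0.2048]
tcp_rot: [0.0, 0.98, 0.198, 0.001]
wrist_force: [-1.5, 0.1, 0.5]
grip_width: -0.002
finger_force: 0.0
```

Next I'll descend from about 0.2035 to 0.181 and check the alignment.

Request:
servo_tool(plan=[[0,0,0,0.005,0],[0,0,0,0.01,0],[0,0,0,0.015,0],[0,0,0,0.019,0],[0,0,0,0.022,0],[0,0,0,0.0225,0],[0,0,0,0.0225,0],[0,0,0,0.0225,0]])

```text
time_s: 12.12
tool_pos: [0.6255, -0.0168, 0.1809]
tcp_rot: [0.0, 0.98, 0.199, 0.0]
wrist_force: [0.2, 0.2, 0.4]
grip_width: 0.007
finger_force: 0.0
```

```bash
python3 - <<'E'
from h import *
p,d=r.read_camera("scene");cv2.imwrite("pics/t1.png",cv2.resize(p[90:260,130:390,::-1],(780,510),interpolation=2))
s=r.observe();print(s["time_s"],s["tool_pos"],s["wrist_force"])
E
```

```text
12.1667 [ 0.62557174 -0.01681461  0.18108463] [ 0.31359491 -0.13776179  0.05837103]
```

View pics/t1.png

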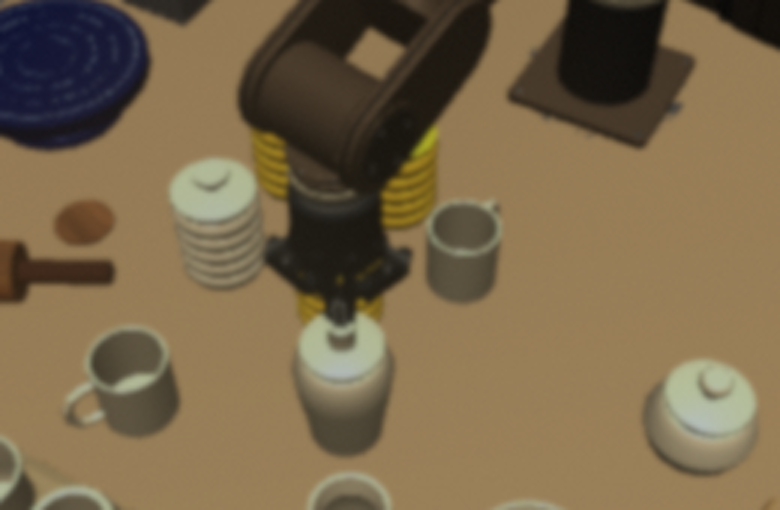

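The fingertips, at (342,315), are centred just above the tall knob at (342,330). The other jars haven't moved. Pressing now.

Request:
servo_tool(plan=[[0,0,0,0.002,0],[0,0,0,0.004,0],[0,0,0,0.005,0],[0,0,0,0.006,0],[0,0,0,0.0065,0],[0,0,0,0.0065,0],[0,0,0,0.0065,0],[0,0,0,0.0065,0]])

```text
time_s: 12.83
tool_pos: [0.6253, -0.0168, 0.1746]
tcp_rot: [0.0, 0.98, 0.199, -0.0]
wrist_force: [-1.5, 0.2, 1.7]
grip_width: -0.001
finger_force: 0.9
```

Request:
servo_tool(plan=[[0,0,0,0.0005,0],[0,0,0,0.001,0],[0,0,0,0.001,0],[0,0,0,0.001,0],[0,0,0,0.001,0],[0,0,0,0.001,0]])

```text
time_s: 13.33
tool_pos: [0.6254, -0.0168, 0.1735]
tcp_rot: [0.0, 0.98, 0.199, 0.0]
wrist_force: [-1.6, 0.4, 3.8]
grip_width: 0.002
finger_force: 1.7
```

Request:
servo_tool(plan=[[0,0,0,-0.001,0],[0,0,0,-0.003,0],[0,0,0,-0.008,0],[0,0,0,-0.02,0],[0,0,0,-0.045,0],[0,0,0,-0.07,0],[0,0,0,-0.085,0],[0,0,0,-0.09,0]])

```text
time_s: 14.0
tool_pos: [0.6272, -0.0171, 0.2684]
tcp_rot: [0.001, 0.98, 0.199, 0.004]
wrist_force: [0.3, -0.4, -0.3]
grip_width: 0.0
finger_force: 0.0
```

Request:
servo_tool(plan=[[0,0,0,0,0],[0,0,0,0,0],[0,0,0,0,0],[0,0,0,0,0]])

```text
time_s: 14.33
tool_pos: [0.6246, -0.0167, 0.2613]
tcp_rot: [-0.001, 0.98, 0.199, -0.002]
wrist_force: [0.1, -0.2, -0.3]
grip_width: -0.007
finger_force: 0.0
```

```bash
python3 - <<'E'
from h import *
f=np.load("scene0.npz")["p"].astype(int);p,d=r.read_camera("scene")
for k,(u,v) in dict(belly=(364,228),ribbed=(202,163),tall=(245,222)).items():
    print(k,abs(p.astype(int)-f)[v-15:v+15,u-15:u+15].mean())
print(r.observe()["tool_pos"],r.close_job())
E
```

```text
belly 14.58074074074074
ribbed 12.915925925925926
tall 11.268888888888888
the job is handed in; nothing more can be done
[ 0.62469074 -0.01667081  0.26148945] None
```

I pressed the three knobs in order (belly, ribbed, tall), each about 1.5 mm at 3.4–3.8 N, let go each time, and handed the job in at about 14 s. No jar had visibly moved in the picture before the last press, but my final image comparison was inconclusive (similar brightness differences at all three jars), so their final positions and the lids' spring-back are not confirmed by camera.

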